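# Balance the loaded bar on its stand

## Task

The closed metal bar has a weight hidden somewhere inside. Find its balance point by lifting it a little at trial points and feeling or watching which end is heavy; then lay it lengthwise over the stand, balance point on the ridge, so that after you let go it stays level on the ridge alone, touching neither of the side stops. Handle it gently: do not drop it, press it hard onto the stand or let it tip steeply, and leave the other things on the bench where they are.

Things in the scene. Friction and masses are not known exactly. Their poses are not given: they have to be found in the camera images.
- bar: Closed rectangular aluminium bar with grey end plugs, loose on the bench: 24 mm wide (its x), 360 mm long (its y), 30 mm high; a scribed line every 20 mm across its top, the longest one at the middle of its length. Origin: middle of its length and width, on its underside; y runs along it, z up. It weighs 0.45 to 0.55 kg, most of it a weight fixed inside that cannot be seen, so the balance point lies anywhere from 85 mm to either side of the middle, 0 included.
- stand: Balance stand screwed to the bench: grey base 76 mm (its x) by 262 mm (its y), 10 mm high. In its middle a ridge, 50 mm along x, whose flat top is 12 mm along y and 50 mm above the bench (36 mm along y below 28 mm). At y = +105 and -105 mm stands a round stop, 16 mm across, top 39 mm above the bench: 11 mm below the ridge, so a bar that lies along y out of balance tips by about 0.1 rad onto a stop and can be taken up again. Origin: middle of its underside.
- ridge (a point): Middle of the flat top of the stand's ridge; same axes as the stand: the bar has to lie along y. The bar stays level if its balance point lies within 6 mm of here along y. The ridge does not give, so a firmly held bar must be lowered slowly, stopping at the first touch.
- hex_dish: Bystander: shallow hexagonal plastic dish, 87x99x24 mm, origin at the middle of its underside.
- pocket_torch: Bystander: small black torch lying down, 33x88x34 mm, origin at the middle of its underside.
- thermometer: Bystander: probe thermometer lying down, 24x179x12 mm, origin at the middle of its underside.
- dye_bottle: Bystander: small brown dropper bottle, 27x27x88 mm, origin at the middle of its underside.

How it is judged:
By the outcome, as a careful person would: the job done as asked, in the order asked, and still so for the second after the job is handed in, with the robot touching nothing.
It also fails if it takes over 64 s, if anything falls off the work surface, if the arm or the gripper's body presses on something with over 40 N, if the wrist force passes 120 N, or if a joint passes its speed limit or range.

## Robot

A 6-joint arm with a two-finger parallel gripper is mounted at the origin on a cart in front of the work surface, level with it; the furniture and walls round the work are solid. World frame = base frame: x ahead of the robot, y to its left, z up, the work surface at z = 0. Lengths are in m, angles in rad, forces in N, time in s.
With the tool pointing down it reaches from about 0.275 to 0.775 m from the base axis. Payload 14.6 kg.
Tool frame: the origin (TCP) lies between the finger pads; the fingertips stand 8 mm ahead of it and the grasp point (between the pads) lies 11 mm behind it; z points along the fingers, y is the direction in which the jaws open and shut (so a half turn about z gives the same grasp; the last joint's range is limited). The gripper opens to 85 mm and grips with 20 to 120 N. Pads are 22 mm wide; open, the fingers measure 114 mm over their backs; the gripper's body (76 mm by 85 mm) begins 54 mm behind the grasp point. The pads swing forward as they close: fully open they stand 13 mm farther back than shut.
Start: joints at [-1.439, 0.263, -0.048, 1.259, 0, 1.415], TCP at [0.149, -0.504, 0.206] pointing down, gripper open.
Joint ranges: [-2.65, 2.65], [-0.89, 1.7], [-1.18, 1.37], [-2.13, 2.11], [-1.35, 1.29], [-3.14, 3.14]. Speed limits (rad/s): [1.89, 1.89, 2.57, 2.79, 3.14, 3.14].

## Interface

Orientations are given as a unit quaternion [w, x, y, z].
In Python, from rig import arm, viewer, job gives the robot as it stands.
- The arm moves only by the tool play_rows, never from a script. Its argument "moves" is one flat list of numbers, 4 for each row, row after row: the shift along the tool's x, y, z in mm, then the turn about the tool's z in rad. In form: [x, y, z, spin, x, y, z, spin, ...]. A call has 1 to 8 rows; each row is the pose to reach, as a shift and turn from the pose commanded when the call began, along the tool's axes at that moment; what a row does not reach only later rows make up. A row lasts 1/8 s, in which the tool goes at most 62.5 mm and 10.7 degrees, less where a joint would pass 70% of its speed; a pose out of reach is approached as far as the arm can. A call with a gripper value outside its range is refused whole. "jaw" is the closure, from 0 (fully open) to 1 (shut), set as the call begins (left out, the last holds). The fingers move at their own pace and stop on an object; the grip force is fixed at half the most. Time passes only in rows, so rows that repeat a pose let the fingers close. It gives the time, the measured TCP pose, the force and the opening at its end, in the units of the state.
- arm.get_obs(): the state, without advancing time (a new reading comes with each control period).
- viewer.capture(name): name is "scene" or "top" or "wrist"; returns (picture, depth): 400x640x3 uint8, red, green, blue; 400x640 float32, m along the optical axis (not along the pixel's ray), 0 where there is no reading.
- viewer.camera_params(name): a dict with "fx", "fy", "cx", "cy" (pixels), "world_to_cam" (4x4, takes a point from world to camera coordinates). Camera axes: x right, y up, looking along -z (the intrinsics and any distortion apply to the point x, -y, -z); pixel columns grow to the right and rows downward; lengths in m; the calibration is good to about 2 mm. The wrist camera is an equidistant fisheye: a pixel r from the principal point sees the ray r / f radians off the axis. A picture is of the moment at which its call begins: read the wrist's pose just before it. camera_params takes no time and is no camera call; for the wrist camera it gives the pose at the moment of the call.
- job.close_job(): hands the job in, once; it reports no verdict.
The state is a dict: "time": time; "joint_pos": joint angles; "dq": joint speeds; "effort": joint torques, N m; "tcp_pos": TCP position; "tcp_rot": TCP orientation; "force": force on the tool from outside, world axes, zero at the start; "moment": the same for the moment, N m; "grip_width": finger opening in m.
Only numpy, scipy, OpenCV 4.12 (cv2) and the standard library are available. Lean on these libraries where they do the work, as an engineer would, in place of code of your own. Each camera call takes 0.05 s, during which the arm holds its last target.

## Working session

There is one attempt and no reset: what is moved stays moved. The work goes in short steps, Python scripts to look and compute and a tool call to move; the robot and the scene stay as the last step left them, time stands still between calls to the robot, and variables do not carry over. Pictures are saved under pics/ and viewed, and the job is handed in when it is done.

Besides the shell and the picture viewer there is one more tool, called as name(argument=value, ...), one argument or row to a line, values as JSON. play_rows: Moves the arm, as the interface text tells. Its arguments: {"type":"object","properties":{"moves":{"type":"array"},"jaw":{"type":"number"}},"required":["moves"]}

```bash
mkdir -p pics; ls
python3 - <<'E'
from rig import arm, viewer, job
import cv2, numpy as np
print(arm.get_obs())
for n in ("top","scene"):
    p,d=viewer.capture(n); cv2.imwrite(f"pics/{n}0.png",p[:,:,::-1]); np.save(f"pics/{n}0.npy",d)
    print(n,viewer.camera_params(n))
E
```

```text
pics
{'time': 0.0, 'joint_pos': array([-1.43928336e+00,  2.63534169e-01, -4.89428073e-02,  1.25940152e+00,
       -9.83392432e-06,  1.41545612e+00]), 'dq': array([-0.00139983,  0.00036501,  0.00029311, -0.00247722,  0.00214251,
        0.0007714 ]), 'effort': array([-3.54681084e-03, -6.37613440e+01,  3.84565973e+01,  1.38598096e-02,
       -3.18848934e-04, -5.82843128e-06]), 'tcp_pos': array([ 0.14847235, -0.50325006,  0.20561713]), 'tcp_rot': array([-5.41103038e-04,  9.89731882e-01,  1.42935335e-01,  1.52948975e-06]), 'force': array([-0.61622086,  0.24165112,  0.02031367]), 'moment': array([-0.0072599 ,  0.02432382,  0.05548937]), 'grip_width': 0.08518035388355769}
top {'fx': 393.17748535259483, 'fy': 393.17748535259483, 'cx': 317.54625161718764, 'cy': 203.2786521263978, 'world_to_cam': array([[ 0.01410913, -0.99987488,  0.00715208,  0.00214131],
       [ 0.99300306,  0.01485014,  0.11715121, -0.64066388],
       [-0.11724276,  0.00544913,  0.99308834, -1.24140776],
       [ 0.        ,  0.        ,  0.        ,  1.        ]])}
scene {'fx': 420.3359542563393, 'fy': 420.3359542563393, 'cx': 318.93428862599956, 'cy': 198.69521745369065, 'world_to_cam': array([[-0.88515503, -0.465292  ,  0.00198129,  0.55737633],
       [ 0.1957959 , -0.36860567,  0.90873199, -0.18611801],
       [-0.42209541,  0.80475662,  0.41737543, -1.23739838],
       [ 0.        ,  0.        ,  0.        ,  1.        ]])}
```

View pics/top0.png

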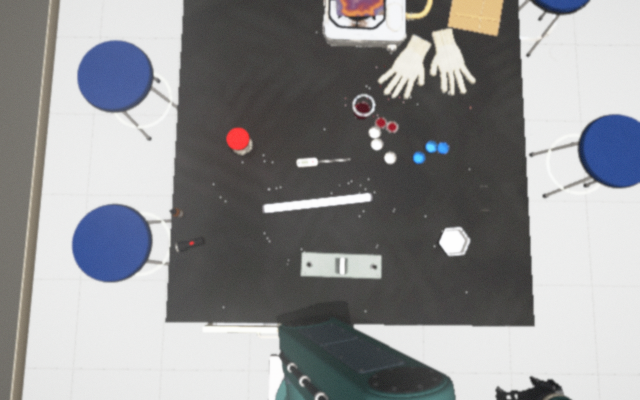

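View pics/scene0.png

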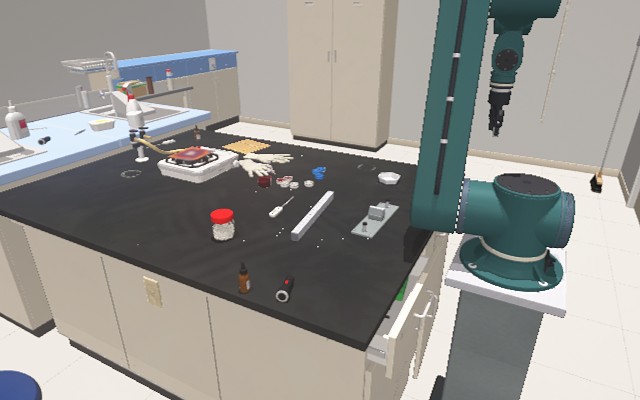

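The top view shows the bar from about (264,208) to (371,198), the stand at (301–382, 252–278) with its ridge near (342,265), the dish at (454,241), and the thermometer at (297–350,161).

```bash
cat > h.py <<'E'
import numpy as np, cv2
from rig import arm, viewer, job
def cloud(n,d,P=None):
    P=P or viewer.camera_params(n); v,u=np.mgrid[:d.shape[0],:d.shape[1]]
    c=np.stack([(u-P['cx'])/P['fx']*d,-(v-P['cy'])/P['fy']*d,-d],-1)
    W=P['world_to_cam']; return (c-W[:3,3])@W[:3,:3]
def proj(n,p):
    P=viewer.camera_params(n);c=P['world_to_cam'][:3,:3]@np.array(p)+P['world_to_cam'][:3,3]
    return P['fx']*c[0]/-c[2]+P['cx'],P['fy']*-c[1]/-c[2]+P['cy']
E
python3 - <<'E'
from h import *
d=np.load('pics/top0.npy'); C=cloud('top',d); im=cv2.imread('pics/top0.png').astype(int)
def rep(name,u0,u1,v0,v1,zmin,zmax,minb=0):
    s=C[v0:v1,u0:u1]; b=im[v0:v1,u0:u1].min(-1)
    m=(s[...,2]>zmin)&(s[...,2]<zmax)&(b>minb); p=s[m]
    r=cv2.minAreaRect((p[:,:2]*1000).astype(np.float32)); print(name,m.sum(),p.mean(0).round(4),r, 'z',np.percentile(p[:,2],[5,50,95]).round(4))
rep('bar',255,380,190,220,.02,.04)
rep('base',295,390,245,285,.004,.06)
rep('ridge',330,355,250,280,.042,.06)
rep('stopL',300,325,250,280,.025,.05)
rep('stopR',360,390,250,280,.025,.05)
rep('dish',430,480,220,262,.01,.04)
rep('torch',165,210,230,255,.01,.05)
rep('bottle',165,190,200,225,.03,.1)
print(C[230,320],C[280,150+100])
b=cv2.imread('pics/top0.png')
cv2.imwrite('pics/z1.png',cv2.resize(b[185:285,250:390],None,fx=5,fy=5,interpolation=cv2.INTER_CUBIC))
E
```

```text
bar 825 [0.6428 0.0141 0.0295] ((643.2001953125, 13.547805786132812), (24.595125198364258, 359.45819091796875), 7.280933856964111) z [0.0247 0.0295 0.0339]
base 1924 [ 0.4418 -0.0677  0.013 ] ((444.0254821777344, -73.09590148925781), (126.39868927001953, 304.7212219238281), 0.8462833762168884) z [0.0051 0.0099 0.0426]
ridge 98 [ 0.4416 -0.0669  0.0486] ((441.8834533691406, -67.48894500732422), (47.48405838012695, 22.27695083618164), 0.5191836953163147) z [0.0433 0.0485 0.053 ]
stopL 19 [0.4437 0.0366 0.0381] ((444.7752380371094, 36.040260314941406), (12.500593185424805, 12.863849639892578), 1.464396357536316) z [0.0352 0.0381 0.0411]
stopR 19 [ 0.4389 -0.172   0.0398] ((438.98297119140625, -172.2931365966797), (14.237198829650879, 11.155434608459473), 46.210147857666016) z [0.0361 0.04   0.0425]
dish 198 [ 0.5242 -0.4457  0.0205] ((525.1561279296875, -435.71209716796875), (95.0399169921875, 87.86119079589844), 41.926063537597656) z [0.0119 0.0215 0.0265]
torch 227 [0.5028 0.427  0.025 ] ((502.3857116699219, 424.087646484375), (31.541688919067383, 86.4655990600586), 13.747030258178711) z [0.0161 0.0245 0.0336]
bottle 77 [0.6032 0.4656 0.0581] ((603.5447387695312, 466.14044189453125), (21.04882049560547, 26.074373245239258), 72.12333679199219) z [0.0346 0.0544 0.0846]
[ 0.55578751  0.00181338 -0.0011862 ] [0.38922546 0.22828322 0.00166995]
```

View pics/z1.png

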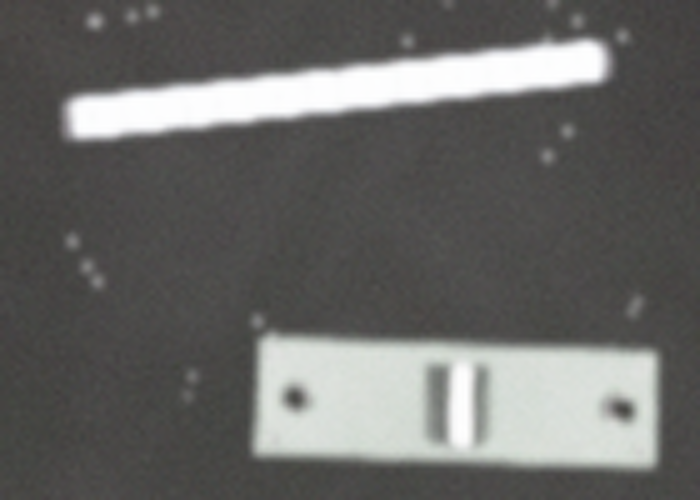

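```bash
cat >> h.py <<'E'
from scipy.spatial.transform import Rotation as R
def state():
    o=arm.get_obs(); q=o['tcp_rot']; r=R.from_quat([q[1],q[2],q[3],q[0]]).as_matrix()
    return o,r
def to(x,y,z,th):
    o,r=state(); d=r.T@(np.array([x,y,z])-o['tcp_pos'])*1000
    t0=np.arctan2(r[1,0],r[0,0]); s=-((th-t0+np.pi/2)%np.pi-np.pi/2) 
    print('shift mm',d.round(1),'spin',round(s,3),'alt',round(s-np.sign(s)*np.pi,3),'theta',t0.round(4),'tcp',o['tcp_pos'].round(4),'q6',o['joint_pos'][5].round(3),'t',o['time'])
E
python3 - <<'E'
from h import *
to(.6432,.0135,.15,1.698)
E
```

```text
shift mm [ 620.7 -355.7   56.1] spin -1.411 alt 1.73 theta 0.2868 tcp [ 0.1485 -0.5033  0.2057] q6 1.415 t 0.1
```

play_rows(
  moves=[30,-17,0,-0.07,80,-46,0,-0.18,130,-75,0,-0.3,185,-106,0,-0.42,240,-138,0,-0.55,295,-169,0,-0.67,350,-201,0,-0.8,400,-229,0,-0.91],
  jaw=0,
)

```text
time: 1.1
tcp_pos: [0.4685, -0.1689, 0.206]
tcp_rot: [0.0, 0.825, 0.565, -0.0]
force: [0.6, -1.3, -0.6]
grip_width: 0.0856
```

Run:
```python
from h import *
to(.6432,.0135,.15,1.698)
```

```text
shift mm [233.2  97.   56. ] spin -0.497 alt 2.644 theta 1.2009 tcp [ 0.4685 -0.1689  0.206 ] q6 1.431 t 1.1
```

play_rows(
  moves=[45,19,11,-0.1,95,40,23,-0.2,145,60,35,-0.31,190,79,46,-0.4,220,91,53,-0.47,233,97,56,-0.5,233,97,56,-0.5,233,97,56,-0.5],
)

```text
time: 2.1
tcp_pos: [0.6423, 0.0098, 0.1505]
tcp_rot: [0.0, 0.662, 0.75, -0.0]
force: [-0.5, 1.2, -0.6]
grip_width: 0.0852
```

Run:
```python
from h import *
to(.6432,.0135,.014,1.698)
P=viewer.camera_params('wrist'); print(P)
p,d=viewer.capture('wrist'); cv2.imwrite('pics/w1.png',p[:,:,::-1])
p,d=viewer.capture('top'); cv2.imwrite('pics/t1.png',cv2.resize(p[:,:,::-1][150:300,220:420],None,fx=4,fy=4))
```

```text
shift mm [  3.6   1.4 136.5] spin -0.003 alt 3.139 theta 1.695 tcp [0.6423 0.0098 0.1505] q6 1.335 t 2.1
{'fx': 309.70691628693146, 'fy': 309.70691628693146, 'cx': 319.06399064310347, 'cy': 200.18658365559284, 'world_to_cam': array([[ 9.92377106e-01,  1.23235610e-01, -8.14876217e-04,
        -6.37384019e-01],
       [-1.19170729e-01,  9.57917183e-01, -2.61137910e-01,
         8.61749709e-02],
       [-3.14009056e-02,  2.59244393e-01,  9.65301159e-01,
        -3.06113585e-01],
       [ 0.00000000e+00,  0.00000000e+00,  0.00000000e+00,
         1.00000000e+00]])}
```

View pics/w1.png

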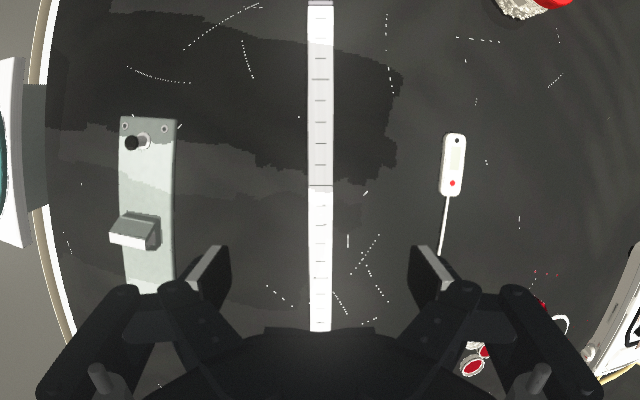

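The wrist view looks along the bar. Its scribed lines are clear, the longest near (320,185), with the bar running (320,3)–(320,330). I'll locate them by projecting onto z=30 mm.

```bash
cat >> h.py <<'E'
def wray(u,v,P,z):
    x=(u-P['cx'])/P['fx'];y=(v-P['cy'])/P['fy'];r=np.hypot(x,y)+1e-12
    c=np.array([np.sin(r)*x/r,-np.sin(r)*y/r,-np.cos(r)]); W=P['world_to_cam']
    o=-W[:3,:3].T@W[:3,3]; g=W[:3,:3].T@c
    return o+g*(z-o[2])/g[2]
def wproj(p,P):
    W=P['world_to_cam'];c=W[:3,:3]@np.array(p)+W[:3,3]; v=np.array([c[0],-c[1],-c[2]])
    h=np.hypot(v[0],v[1]);a=np.arctan2(h,v[2]); return P['cx']+P['fx']*a*v[0]/h,P['cy']+P['fy']*a*v[1]/h
E
python3 - <<'E'
from h import *
P=viewer.camera_params('wrist')
im=cv2.imread('pics/w1.png')
g=im[:,:,:].min(-1).astype(float)
prof=g[:335,314:327].mean(1)
bs=prof-cv2.GaussianBlur(prof.reshape(-1,1),(1,31),8).ravel()
for v in range(2,333):
    if bs[v]<-6 and bs[v]==bs[v-2:v+3].min():
        w=wray(320,v,P,.03); 
        row=g[v,300:342]; print(v,bs[v].round(1),w.round(4))
for v in (30,100,170,240,300):
    # edges
    b=np.where(g[v,290:350]>120)[0]; print(v,b.min()+290,b.max()+290,wray(b.min()+290-.5,v,P,.03).round(4),wray(b.max()+290.5,v,P,.03).round(4))
cv2.imwrite('pics/w1z.png',cv2.resize(im[100:270,280:360],None,fx=4,fy=3.5,interpolation=cv2.INTER_CUBIC))
E
```

```text
5 -74.0 [0.6204 0.1848 0.03  ]
18 -18.7 [0.622  0.1713 0.03  ]
45 -7.1 [0.6254 0.1443 0.03  ]
58 -54.4 [0.6269 0.1318 0.03  ]
79 -52.6 [0.6294 0.1119 0.03  ]
100 -39.1 [0.6318 0.0924 0.03  ]
122 -41.3 [0.6344 0.0721 0.03  ]
143 -74.0 [0.6368 0.0527 0.03  ]
164 -39.8 [0.6392 0.0331 0.03  ]
185 -93.4 [0.6417 0.013  0.03  ]
206 -10.0 [ 0.6443 -0.0076  0.03  ]
225 -35.2 [ 0.6467 -0.0269  0.03  ]
243 -16.7 [ 0.6491 -0.0461  0.03  ]
261 -40.0 [ 0.6516 -0.0662  0.03  ]
278 -18.4 [ 0.6542 -0.0863  0.03  ]
294 -12.3 [ 0.6567 -0.1064  0.03  ]
322 -6.7 [ 0.6615 -0.1449  0.03  ]
30 307 333 [0.6112 0.1577 0.03  ] [0.6359 0.1608 0.03  ]
100 308 333 [0.6205 0.091  0.03  ] [0.6441 0.094  0.03  ]
170 308 332 [0.6283 0.026  0.03  ] [0.6516 0.0289 0.03  ]
240 308 348 [ 0.6363 -0.0444  0.03  ] [ 0.6772 -0.0394  0.03  ]
300 310 331 [ 0.6463 -0.1157  0.03  ] [ 0.6702 -0.1127  0.03  ]
```

View pics/w1z.png

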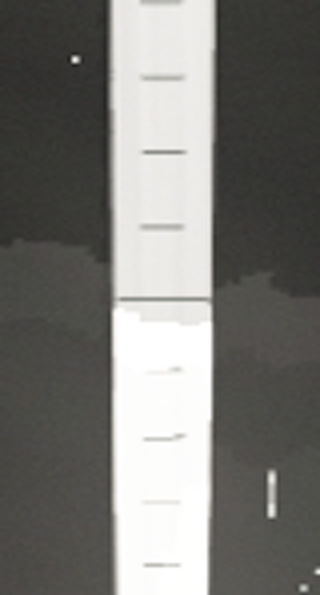

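Run:
```python
from h import *
to(.642,.013,.014,1.695)
o,_=state();print(o['force'],o['moment'])
```

```text
shift mm [  3.3  -0.  136.7] spin 0.0 alt -3.141 theta 1.6951 tcp [0.6424 0.0098 0.1507] q6 1.335 t 2.2
[-0.91303349  0.64525917  0.32370948] [-0.02629074  0.01695067  0.00419655]
```

play_rows(
  moves=[1,0,20,0,2,0,60,0,3,0,100,0,3,0,120,0,3,0,130,0,3,0,135,0,3,0,136,0,3,0,136,0],
)

```text
time: 3.2
tcp_pos: [0.6428, 0.0136, 0.0147]
tcp_rot: [0.0, 0.661, 0.75, 0.0]
force: [-0.4, -0.1, 0.1]
grip_width: 0.0854
```

Run:
```python
from h import *
to(.642,.013,.014,1.695)
o,_=state();print(o['force'],o['moment'])
```

```text
shift mm [-0.5 -0.8  0.7] spin 0.002 alt -3.14 theta 1.6967 tcp [0.6428 0.0136 0.0147] q6 1.339 t 3.2
[-0.38514562 -0.08508675  0.05339318] [-0.01393023 -0.01743432  0.04623967]
```

Close the jaws (slow enough to see any lateral push).

play_rows(
  moves=[0,0,0,0,0,0,0,0,0,0,0,0,0,0,0,0,0,0,0,0,0,0,0,0,0,0,0,0,0,0,0,0],
  jaw=1,
)

```text
time: 4.2
tcp_pos: [0.6424, 0.0137, 0.0141]
tcp_rot: [-0.0, 0.661, 0.75, -0.0]
force: [-0.7, -0.1, -0.2]
grip_width: -0.0001
```

Run:
```python
from h import *
to(.642,.013,.014,1.695)
o,r=state();print(o['force'],r.T@o['force'],r.T@o['moment'])
```

```text
shift mm [-0.6 -0.5  0.1] spin 0.002 alt -3.14 theta 1.6968 tcp [0.6424 0.0137 0.0141] q6 1.339 t 4.2
[-0.72856097 -0.14594396 -0.17002531] [-0.05323233 -0.74111345  0.17007791] [ 0.03117374 -0.01979813 -0.04744307]
```

Width 0: the jaws shut on nothing. Look.

Run:
```python
from h import *
for n in ('wrist','scene','top'):
    p,d=viewer.capture(n); p=p[:,:,::-1]
    if n=='scene': p=cv2.resize(p[120:270,230:430],None,fx=4,fy=4)
    if n=='top': p=cv2.resize(p[150:300,220:420],None,fx=4,fy=4)
    cv2.imwrite(f'pics/{n}2.png',p)
```

```text
(no output)
```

View pics/wrist2.png

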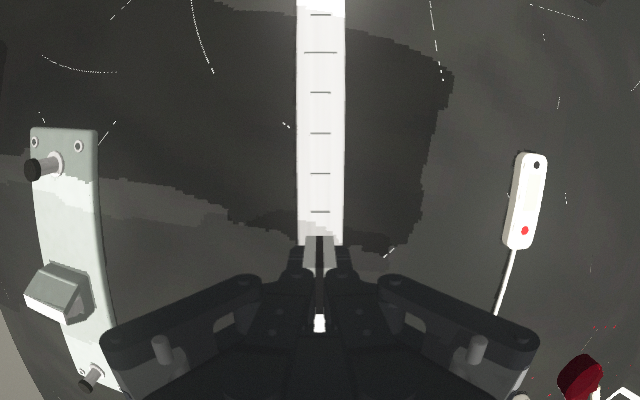

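View pics/scene2.png

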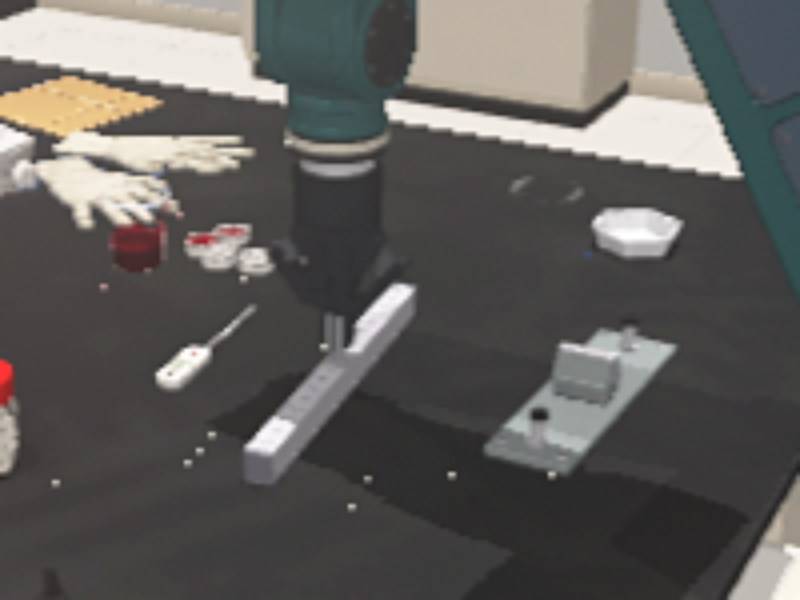

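The fingers look shut above/on the bar's top rather than beside it. I'll check geometry with depth.

Run:
```python
from h import *
P=viewer.camera_params('wrist'); o,r=state()
for k in (-11,0,8): print(k,np.round(wproj(o['tcp_pos']+r[:,2]*k/1000,P),1),o['tcp_pos'][2]-k/1000)
print('mid line',wray(320,53,P,.03),wray(320,211,P,.03))
p,d=viewer.capture('wrist')
def pt(u,v):
    x=(u-P['cx'])/P['fx'];y=(v-P['cy'])/P['fy'];a=np.hypot(x,y)
    W=P['world_to_cam'];z=d[v,u];c=np.array([np.tan(a)*x/a,-np.tan(a)*y/a,-1])*z
    return (W[:3,:3].T@(c-W[:3,3])).round(4)
for u,v in ((320,53),(320,150),(320,220),(310,240),(310,260),(328,240),(328,262),(310,300),(250,100)): print(u,v,pt(u,v))
b=cv2.resize(p[:,:,::-1][190:350,240:400],None,fx=4,fy=3.7,interpolation=cv2.INTER_CUBIC);cv2.imwrite('pics/w3.png',b[:600])
d=viewer.capture('scene')[1];C=cloud('scene',d);
for u,v in ((313,207),(313,203),(313,200),(314,198),(316,195),(325,200),(300,225)): print(u,v,C[v,u].round(4))
```

```text
-11 [321.1 242.7] 0.025091863258229433
0 [321.  235.3] 0.014091863258229434
8 [320.9 230.4] 0.006091863258229434
mid line [0.62948171 0.11138765 0.03      ] [0.63937909 0.03306226 0.03      ]
320 53 [0.6295 0.1114 0.0299]
320 150 [0.6355 0.0638 0.0287]
320 220 [0.64   0.0281 0.0295]
310 240 [0.6358 0.024  0.048 ]
310 260 [0.6364 0.0245 0.0698]
328 240 [0.6442 0.0248 0.0473]
328 262 [0.6435 0.0251 0.0711]
310 300 [0.6374 0.0215 0.0941]
250 100 [ 0.5914  0.0858 -0.0006]
313 207 [0.6417 0.0221 0.0435]
313 203 [0.6418 0.0218 0.0588]
313 200 [0.6424 0.0205 0.0697]
314 198 [0.6357 0.0256 0.0809]
316 195 [0.6277 0.0258 0.094 ]
325 200 [ 0.643  -0.0735  0.0311]
300 225 [0.6273 0.1382 0.0308]
```

View pics/w3.png

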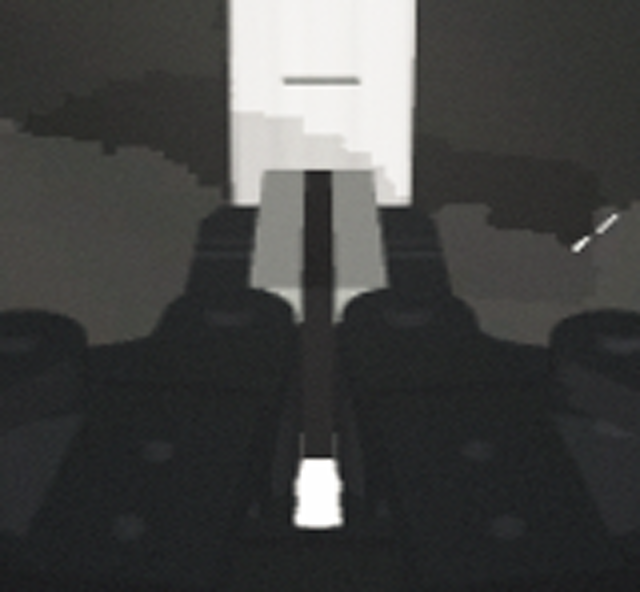

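Depth says the pad tips are at about z≈0.037, while the TCP reading says 0.014; something is off by ~30 mm. Open again and measure the open pad tips.

play_rows(
  moves=[0,0,0,0,0,0,0,0,0,0,0,0,0,0,0,0,0,0,0,0,0,0,0,0],
  jaw=0,
)

```text
time: 5.2
tcp_pos: [0.6425, 0.0137, 0.0141]
tcp_rot: [0.0, 0.661, 0.75, 0.0]
force: [-0.3, -0.1, -0.3]
grip_width: 0.0854
```

Run:
```python
from h import *
P=viewer.camera_params('wrist'); o,r=state()
p,d=viewer.capture('wrist'); cv2.imwrite('pics/w4.png',p[:,:,::-1])
v,u=np.mgrid[:400,:640];x=(u-P['cx'])/P['fx'];y=(v-P['cy'])/P['fy'];a=np.hypot(x,y)+1e-9
c=np.stack([np.tan(a)*x/a,-np.tan(a)*y/a,-np.ones_like(a)],-1)*d[...,None]
W=P['world_to_cam'];w=(c-W[:3,3])@W[:3,:3]; t=(w-o['tcp_pos'])@r*1000
np.save('pics/t4.npy',t)
# finger points: t within |x|<15, 20<|y|<60
for s in (1,-1):
    m=(abs(t[...,0])<20)&(s*t[...,1]>25)&(s*t[...,1]<60)&(t[...,2]<9)&(t[...,2]>-60)&(w[...,2]>.008)&(d>0)
    q=t[m]; print(s,m.sum(),np.percentile(q,[1,50,99],axis=0).round(1)); i=np.argsort(-q[:,2])[:8]; print(q[i].round(1))
sc,d=viewer.capture('scene'); cv2.imwrite('pics/s4.png',cv2.resize(sc[:,:,::-1][150:250,260:380],None,fx=6,fy=6))
```

```text
1 1082 [[-10.7  41.1 -59.9]
 [  6.1  41.8 -50.6]
 [ 11.7  54.7 -38. ]]
[[  0.2  41.7 -36.8]
 [  0.8  41.6 -36.9]
 [ -6.7  41.9 -37.3]
 [ -1.6  41.7 -37.6]
 [ -3.2  41.9 -37.6]
 [ -7.1  41.8 -37.7]
 [  3.8  42.  -37.7]
 [ -7.6  41.8 -37.7]]
-1 1061 [[-10.4 -56.8 -59.8]
 [  5.5 -43.9 -50.9]
 [ 11.8 -43.2 -38.2]]
[[  6.5 -44.3 -36.7]
 [  5.5 -44.4 -36.8]
 [ -6.9 -44.2 -37. ]
 [  5.2 -44.3 -37.2]
 [ -7.3 -44.2 -37.2]
 [  1.1 -43.6 -37.6]
 [  0.6 -43.7 -37.7]
 [ -1.  -43.8 -37.7]]
```

View pics/w4.png

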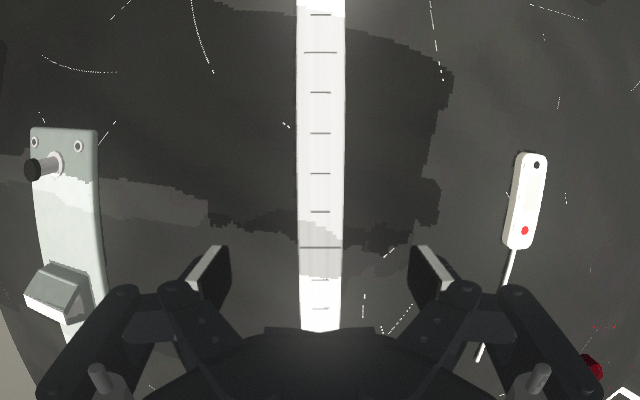

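View pics/s4.png

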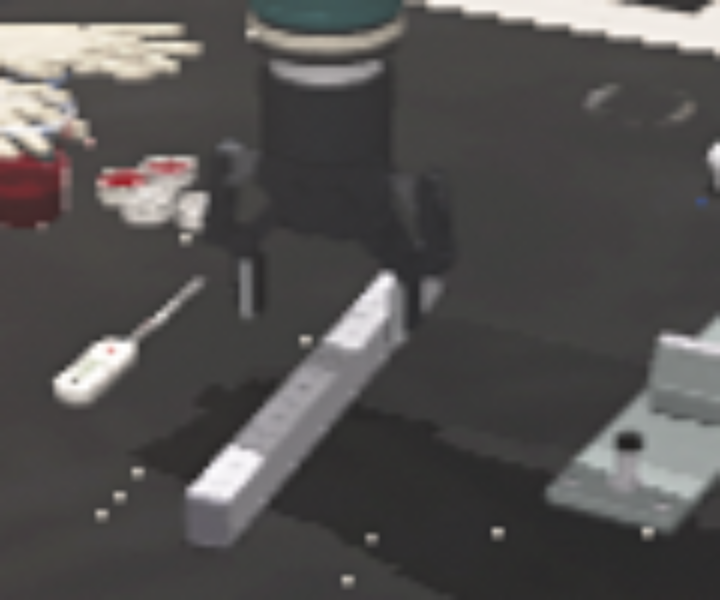

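The measured open pad tips are ~37 mm behind the reported TCP (expected about 5 mm behind), so the true tool is ~32 mm shorter than reported. That explains the miss. Nothing was touched. I'll correct: lower about 34 mm more.

play_rows(
  moves=[0,0,5,0,0,0,12,0,0,0,18,0,0,0,23,0,0,0,27,0,0,0,30,0,0,0,30,0],
)

```text
time: 6.18
tcp_pos: [0.6424, 0.0137, -0.0161]
tcp_rot: [-0.0, 0.661, 0.75, -0.0]
force: [-0.9, 0.0, 0.8]
grip_width: 0.0853
```

Run:
```python
from h import *
P=viewer.camera_params('wrist'); o,r=state()
p,d=viewer.capture('wrist'); cv2.imwrite('pics/w5.png',p[:,:,::-1])
print(o['tcp_pos'],o['force'],r.T@o['moment'])
```

```text
[ 0.64235652  0.01366853 -0.01605656] [-0.91385563  0.01998641  0.82731188] [-0.00087626 -0.01022318 -0.02527948]
```

View pics/w5.png

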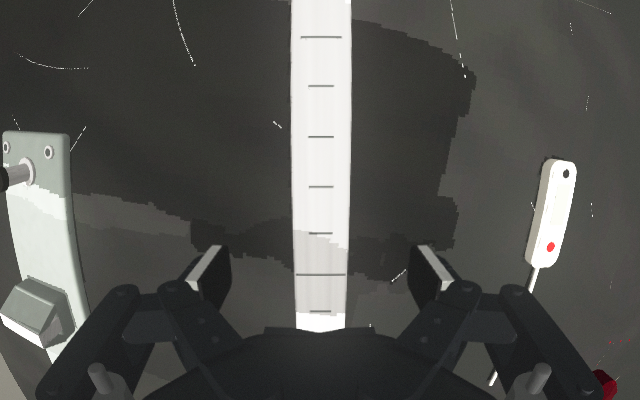

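Bar centred between the pads (edges ~296–346 px, mid line at row 274). Close.

play_rows(
  moves=[0,0,2,0,0,0,2,0,0,0,2,0,0,0,2,0,0,0,2,0,0,0,2,0,0,0,2,0,0,0,2,0],
  jaw=1,
)

```text
time: 7.22
tcp_pos: [0.6427, 0.0137, -0.0176]
tcp_rot: [0.0, 0.661, 0.75, 0.0]
force: [0.1, 1.2, 5.6]
grip_width: 0.0231
```

Run:
```python
from h import *
o,r=state(); print(o['tcp_pos'],r.T@o['force'],r.T@o['moment'])
```

```text
[ 0.64271188  0.01368744 -0.01762466] [ 1.19600128  0.25549628 -5.61012262] [-0.01984796  0.11281246  0.0412599 ]
```

Gripped at 23 mm. Lift a little, slowly.

play_rows(
  moves=[0,0,-1,0,0,0,-2,0,0,0,-4,0,0,0,-6,0,0,0,-8,0,0,0,-8,0],
)

```text
time: 7.98
tcp_pos: [0.6426, 0.0136, -0.0097]
tcp_rot: [0.0, 0.661, 0.75, 0.0]
force: [0.3, 0.6, -5.4]
grip_width: 0.023
```

```bash
cat > fm.py <<'E'
from h import *
P=viewer.camera_params('wrist')
o,r=state(); print(o['time'],o['tcp_pos'],'F',(r.T@o['force']).round(2),'M',(r.T@o['moment']).round(3))
E
python3 fm.py
python3 - <<'E'
from h import *
for i in range(3):
    p,d=viewer.capture('wrist'); o,r=state();print(o['time'],'F',(r.T@o['force']).round(2),'M',(r.T@o['moment']).round(3))
cv2.imwrite('pics/w6.png',p[:,:,::-1])
p,d=viewer.capture('scene'); cv2.imwrite('pics/s6.png',cv2.resize(p[:,:,::-1][150:250,260:380],None,fx=6,fy=6))
E
```

```text
7.975 [ 0.64257106  0.01363431 -0.00970519] F [0.61 0.35 5.38] M [0.026 0.045 0.053]
8.025 F [-0.68 -0.65  5.27] M [ 0.031  0.026 -0.036]
8.075 F [0.17 0.19 5.17] M [0.031 0.044 0.043]
8.125 F [-1.31 -0.52  5.04] M [-0.008  0.011 -0.012]
```

View pics/w6.png

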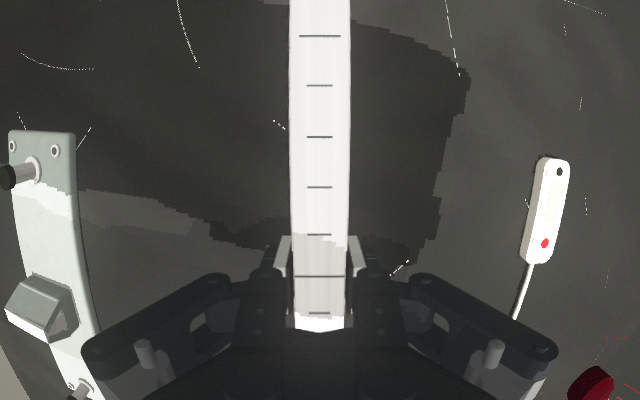

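View pics/s6.png

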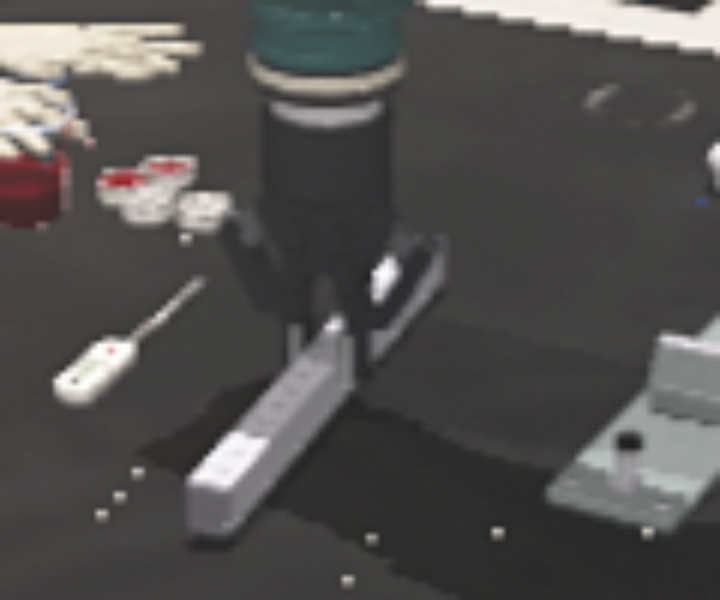

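Lifted: about 5.2 N, and the bar hangs nearly level at the middle (mid line row 276). I'll average moment samples and measure tilt.

```bash
cat > samp.py <<'E'
from h import *
import sys
n=int(sys.argv[1]); F=[];M=[];D=[];P=viewer.camera_params('wrist');o,r=state()
for i in range(n):
    p,d=viewer.capture('wrist'); o,r=state();F.append(r.T@o['force']);M.append(r.T@o['moment']);D.append(d)
F=np.array(F);M=np.array(M)
print(o['time'],o['tcp_pos'].round(4),'F',F.mean(0).round(2),'sd',F.std(0).round(2),'M',M.mean(0).round(4),'sd',M.std(0).round(3))
d=np.median(D,0); v,u=np.mgrid[:400,:640];x=(u-P['cx'])/P['fx'];y=(v-P['cy'])/P['fy'];a=np.hypot(x,y)+1e-9
c=np.stack([np.tan(a)*x/a,-np.tan(a)*y/a,-np.ones_like(a)],-1)*d[...,None]
W=P['world_to_cam'];w=(c-W[:3,3])@W[:3,:3]; t=(w-o['tcp_pos'])@r*1000
m=(abs(t[...,1])<9)&(t[...,0]>20)&(t[...,0]<150)&(w[...,2]>.02)&(w[...,2]<.08)&(v<230)
q=t[m]; k=np.polyfit(q[:,0],-q[:,2],1); print('slope dz/dx(tool)',k[0].round(4),'n',m.sum(),'range',q[:,0].min(),q[:,0].max(),'top z at x=0',o['tcp_pos'][2]+k[1]/1000)
cv2.imwrite(f'pics/w_{o["time"]:.2f}.png',p[:,:,::-1])
E
python3 samp.py 24
```

```text
9.375 [ 0.6424  0.0137 -0.0099] F [0.09 0.05 5.45] sd [0.39 0.61 0.38] M [-0.0066  0.003   0.0005] sd [0.028 0.029 0.03 ]
slope dz/dx(tool) 0.0006 n 10628 range 21.243679639969912 114.80765798982199 top z at x=0 0.03679915958693928
```

At the middle it balances almost exactly per the moment. I'll set it down, take an empty baseline, and check the sensor with a trial lift 40 mm off-centre.

play_rows(
  moves=[0,0,3,0,0,0,5,0,0,0,6.5,0,0,0,7.3,0,0,0,7.7,0,0,0,7.7,0],
)

```text
time: 10.12
tcp_pos: [0.6425, 0.0136, -0.0176]
tcp_rot: [0.0, 0.661, 0.75, 0.0]
force: [0.8, -0.1, -5.0]
grip_width: 0.0225
```

play_rows(
  moves=[0,0,0,0,0,0,0,0,0,0,0,0,0,0,0,0,0,0,0,0],
  jaw=0,
)

```text
time: 10.75
tcp_pos: [0.6425, 0.0137, -0.0176]
tcp_rot: [0.0, 0.661, 0.75, 0.0]
force: [-0.5, -0.5, -0.7]
grip_width: 0.0854
```

```bash
python3 samp.py 24
```

```text
11.95 [ 0.6424  0.0137 -0.0176] F [ 0.    0.16 -0.11] sd [0.48 0.39 0.56] M [ 0.0054 -0.0013  0.0027] sd [0.025 0.035 0.024]
slope dz/dx(tool) 0.0004 n 10592 range 21.21080385982384 114.69574527491021 top z at x=0 0.02920682387783137
```

play_rows(
  moves=[8,0,0,0,22,0,0,0,35,0,0,0,40,0,0,0,40,0,0,0],
)

```text
time: 12.58
tcp_pos: [0.6374, 0.0539, -0.0176]
tcp_rot: [0.0, 0.661, 0.75, -0.0]
force: [1.0, 0.3, 0.8]
grip_width: 0.0852
```

play_rows(
  moves=[0,0,0,0,0,0,0,0,0,0,0,0,0,0,0,0,0,0,0,0,0,0,0,0,0,0,0,0],
  jaw=1,
)

```text
time: 13.45
tcp_pos: [0.6376, 0.0532, -0.0174]
tcp_rot: [0.0, 0.661, 0.75, 0.0]
force: [-0.0, -2.7, 5.7]
grip_width: 0.0224
```

play_rows(
  moves=[0,0,-1,0,0,0,-2,0,0,0,-4,0,0,0,-6,0,0,0,-8,0,0,0,-8,0],
)

```text
time: 14.2
tcp_pos: [0.6375, 0.0534, -0.0095]
tcp_rot: [0.0, 0.661, 0.75, 0.0]
force: [0.7, -0.0, -5.7]
grip_width: 0.0228
```

```bash
python3 samp.py 24
```

```text
15.4 [ 0.6374  0.0533 -0.0096] F [0.16 0.01 5.24] sd [0.46 0.42 0.55] M [0.0009 0.2208 0.0095] sd [0.026 0.023 0.032]
slope dz/dx(tool) 0.0044 n 10625 range 21.16374474897874 114.61511801902438 top z at x=0 0.037132926810972064
```

The sensor is trustworthy: −41.5 mm for a 40 mm shift (the −y end heavy). Balance point ≈ 1 mm toward −y from the first grip, i.e. practically the middle. I'll set it down and regrip there.

play_rows(
  moves=[0,0,3,0,0,0,5,0,0,0,6.5,0,0,0,7.5,0,0,0,8,0,0,0,8,0],
)

```text
time: 16.15
tcp_pos: [0.6374, 0.0533, -0.0174]
tcp_rot: [0.0, 0.661, 0.75, 0.0]
force: [-1.8, 1.3, -0.8]
grip_width: 0.0226
```

play_rows(
  moves=[0,0,0,0,0,0,0,0,0,0,0,0,0,0,0,0,0,0,0,0],
  jaw=0,
)

```text
time: 16.77
tcp_pos: [0.6374, 0.0533, -0.0176]
tcp_rot: [0.0, 0.661, 0.75, 0.0]
force: [-0.3, 0.3, -0.8]
grip_width: 0.0856
```

play_rows(
  moves=[-8,0,0,0,-22,0,0,0,-35,0,0,0,-41,0,0,0,-41,0,0,0],
)

```text
time: 17.4
tcp_pos: [0.6426, 0.012, -0.0177]
tcp_rot: [-0.0, 0.662, 0.75, -0.0]
force: [0.4, 0.3, 0.2]
grip_width: 0.0855
```

Run:
```python
from h import *
P=viewer.camera_params('wrist'); o,r=state()
p,d=viewer.capture('wrist'); im=p.min(-1).astype(float); cv2.imwrite('pics/w7.png',p[:,:,::-1])
prof=im[:330,310:332].mean(1); 
for v in range(2,328):
    if prof[v]==prof[v-3:v+4].min() and prof[v]<prof[v-4:v+5].mean()-5:
        w=wray(320,v,P,.03); print(v,prof[v].round(),w.round(4),((w-o['tcp_pos'])@r*1000)[:2].round(1))
print(o['tcp_pos'])
# stand points in wrist view
for nm,pt in (('ridge',(.4418,-.0675,.05)),('stopL',(.4445,.0368,.039)),('stopR',(.439,-.172,.039))): print(nm,np.round(wproj(pt,P),1))
```

```text
Traceback (most recent call last):
ValueError: zero-size array to reduction operation minimum which has no identity
```

View pics/w7.png

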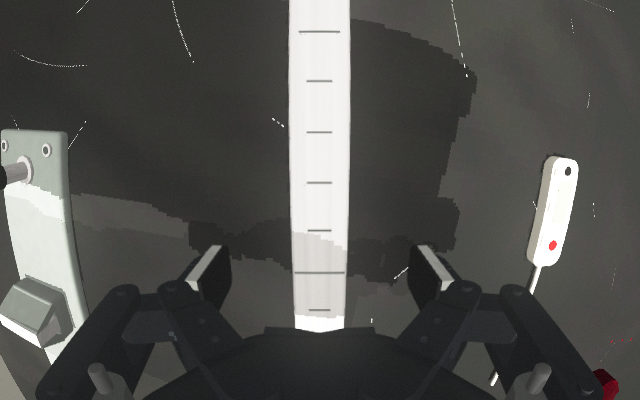

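Bar centred in the open jaws, mid line at row 272. Grip and lift.

play_rows(
  moves=[0,0,0,0,0,0,0,0,0,0,0,0,0,0,0,0,0,0,0,0,0,0,0,0,0,0,0,0],
  jaw=1,
)

```text
time: 18.32
tcp_pos: [0.6426, 0.0128, -0.0174]
tcp_rot: [0.0, 0.661, 0.75, 0.0]
force: [-1.6, 2.6, 6.2]
grip_width: 0.0224
```

play_rows(
  moves=[0,0,-1,0,0,0,-3,0,0,0,-8,0,0,0,-20,0,0,0,-40,0,0,0,-65,0,0,0,-80,0,0,0,-85,0],
)

```text
time: 19.32
tcp_pos: [0.643, 0.0126, 0.0685]
tcp_rot: [0.001, 0.661, 0.75, 0.0]
force: [0.1, -0.7, -6.1]
grip_width: 0.0227
```

```bash
python3 samp.py 30
python3 - <<'E'
from h import *
P=viewer.camera_params('wrist'); o,r=state()
import glob,os
f=max(glob.glob('pics/w_*.png'),key=os.path.getmtime); im=cv2.imread(f).min(-1).astype(float)
prof=im[:,310:332].mean(1)
for v in range(4,325):
    if prof[v]==prof[v-3:v+4].min() and prof[v]<prof[v-4:v+5].mean()-5:
        w=wray(320,v,P,o['tcp_pos'][2]+.0468); print(v,prof[v].round(),((w-o['tcp_pos'])@r*1000)[:2].round(1))
print(o['tcp_pos'])
for nm,pt in (('ridge',(.4418,-.0675,.05)),('stopL',(.4445,.0368,.039)),('stopR',(.439,-.172,.039))): print(nm,np.round(wproj(pt,P),1))
print(f)
E
cp $(ls -t pics/w_*|head -1) pics/w8.png
```

```text
20.825 [0.6426 0.0127 0.0674] F [0.31 0.08 5.07] sd [0.53 0.41 0.5 ] M [-0.0119  0.0136  0.005 ] sd [0.026 0.038 0.028]
35 124.0 [99.4 -0.6]
85 136.0 [79.2 -0.7]
136 115.0 [59.4 -0.7]
187 138.0 [39.1 -0.7]
234 153.0 [19.1 -0.7]
276 102.0 [-0.8 -0.7]
312 120.0 [-20.5  -0.6]
[0.64257449 0.0126572  0.06739326]
ridge [ 81.5 278.1]
stopL [ 78.  157.4]
stopR [108.6 355.4]
pics/w_15.40.pngTraceback (most recent call last):
  File "samp.py", line 12, in <module>
    q=t[m]; k=np.polyfit(q[:,0],-q[:,2],1); print('slope dz/dx(tool)',k[0].round(4),'n',m.sum(),'range',q[:,0].min(),q[:,0].max(),'top z at x=0',o['tcp_pos'][2]+k[1]/1000)
              ~~~~~~~~~~^^^^^^^^^^^^^^^^^^
    raise TypeError("expected non-empty vector for x")
TypeError: expected non-empty vector for x
```

View pics/w8.png

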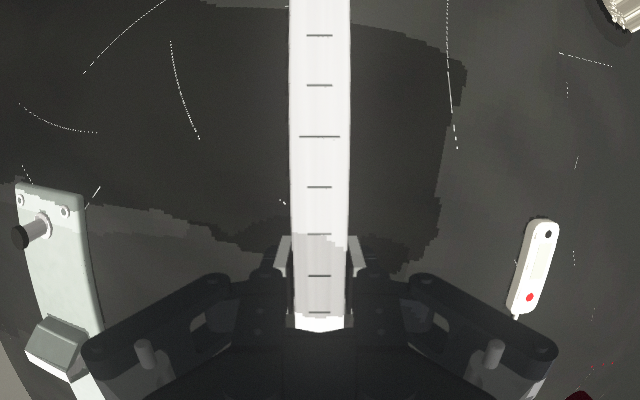

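(w8 is the t=15.4 lift: medium-long line at row 136 is the +100 mm one; the +40 line sits at the grip.) All three lifts put the balance point within ~1–2 mm of the middle. Now I'll refine the ridge from the current raised view.

Run:
```python
from h import *
P=viewer.camera_params('wrist'); o,r=state()
p,d=viewer.capture('wrist'); cv2.imwrite('pics/w9.png',p[:,:,::-1])
t,dt=viewer.capture('top')
cv2.imwrite('pics/w9z.png',cv2.resize(p[:,:,::-1][110:390,0:200],None,fx=3,fy=2.1))
v,u=np.mgrid[:400,:640];x=(u-P['cx'])/P['fx'];y=(v-P['cy'])/P['fy'];a=np.hypot(x,y)+1e-9
c=np.stack([np.tan(a)*x/a,-np.tan(a)*y/a,-np.ones_like(a)],-1)*d[...,None]
W=P['world_to_cam'];w=(c-W[:3,3])@W[:3,:3]
def rep(nm,m):
    q=w[m]; print(nm,m.sum(),q.mean(0).round(4)); 
    if m.sum()>5: print(cv2.minAreaRect((q[:,:2]*1000).astype(np.float32)))
A=(u<200)&(d>0)&(w[...,0]<.5)&(w[...,0]>.38)
rep('ridge',A&(w[...,2]>.0475)&(w[...,2]<.053)&(abs(w[...,1]+.067)<.03))
rep('stopL',A&(w[...,2]>.0365)&(w[...,2]<.042)&(abs(w[...,1]-.037)<.02))
rep('stopR',A&(w[...,2]>.0365)&(w[...,2]<.042)&(abs(w[...,1]+.172)<.02))
rep('base',A&(w[...,2]>.007)&(w[...,2]<.013)&(w[...,1]>-.05))
print(o['tcp_pos'],o['time'])
```

```text
ridge 514 [ 0.4414 -0.0669  0.0491]
((439.61181640625, -67.07603454589844), (14.458550453186035, 51.441307067871094), 88.62521362304688)
stopL 210 [0.443  0.0372 0.0383]
((442.5616149902344, 37.22649383544922), (16.568984985351562, 14.067923545837402), 1.6832162141799927)
stopR 0 [nan nan nan]
base 6651 [0.4464 0.0074 0.0094]
((441.6680908203125, 6.299610137939453), (113.8814697265625, 77.40506744384766), 88.56063079833984)
[0.64257449 0.0126572  0.06739326] 20.825<stdin>:10: RuntimeWarning: Mean of empty slice.
  ret = um.true_divide(
```

View pics/w9.png

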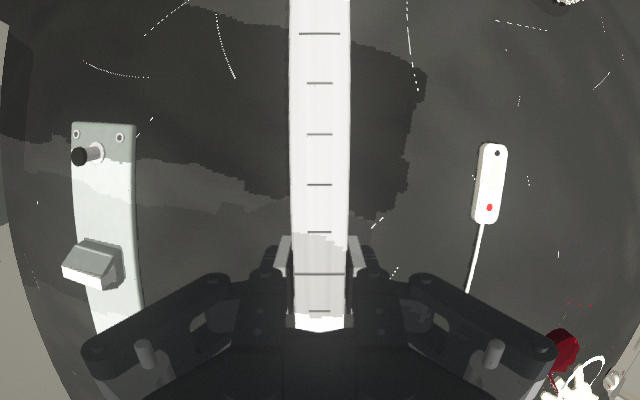

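Ridge at (0.4405,−0.067), stand yaw −1.4°. Both cameras agree within 1 mm. Carry over it.

Run:
```python
from h import *
to(.4407,-.0659,.0674,1.5463)
```

```text
shift mm [ -52.6 -210.1   -0. ] spin 0.15 alt -2.991 theta 1.6968 tcp [0.6426 0.0127 0.0674] q6 1.338 t 20.925
```

play_rows(
  moves=[-2,-8,0,0.005,-6,-25,0,0.018,-12,-48,0,0.034,-19,-76,0,0.054,-26,-105,0,0.075,-34,-134,0,0.096,-40,-162,0,0.116,-46,-184,0,0.132],
)

```text
time: 21.92
tcp_pos: [0.4642, -0.0564, 0.0675]
tcp_rot: [0.0, 0.71, 0.705, -0.0]
force: [0.1, 0.2, -5.1]
grip_width: 0.0232
```

Run:
```python
from h import *
to(.4407,-.0659,.0674,1.5463)
```

```text
shift mm [ -9.7 -23.4   0.1] spin 0.017 alt -3.124 theta 1.5638 tcp [ 0.4642 -0.0564  0.0675] q6 1.283 t 21.925
```

play_rows(
  moves=[-4,-11,0,0.008,-7,-20,0,0.014,-8,-24,0,0.018,-8,-25,0,0.018,-8,-25,0,0.018,-8,-25,0,0.018],
)

```text
time: 22.68
tcp_pos: [0.441, -0.0639, 0.0673]
tcp_rot: [0.0, 0.715, 0.699, 0.0]
force: [0.2, -0.0, -5.0]
grip_width: 0.0231
```

Run:
```python
from h import *
to(.4407,-.0659,.04,1.5463)
P=viewer.camera_params('wrist');o,r=state()
F=[]
for i in range(10):
    p,d=viewer.capture('wrist'); q=arm.get_obs(); F.append(np.r_[r.T@q['force'],r.T@q['moment']])
print(np.mean(F,0).round(3))
cv2.imwrite('pics/w10.png',p[:,:,::-1])
p,d=viewer.capture('top'); cv2.imwrite('pics/t10.png',cv2.resize(p[:,:,::-1][180:300,240:400],None,fx=5,fy=5))
p,d=viewer.capture('scene'); cv2.imwrite('pics/s10.png',cv2.resize(p[:,:,::-1][150:270,290:450],None,fx=5,fy=5))
```

```text
shift mm [-2.  -0.3 27.3] spin 0.001 alt -3.141 theta 1.5471 tcp [ 0.441  -0.0639  0.0673] q6 1.267 t 22.675
[ 1.210e-01  2.000e-01  4.871e+00  1.000e-03 -7.000e-03  1.000e-03]
```

View pics/s10.png

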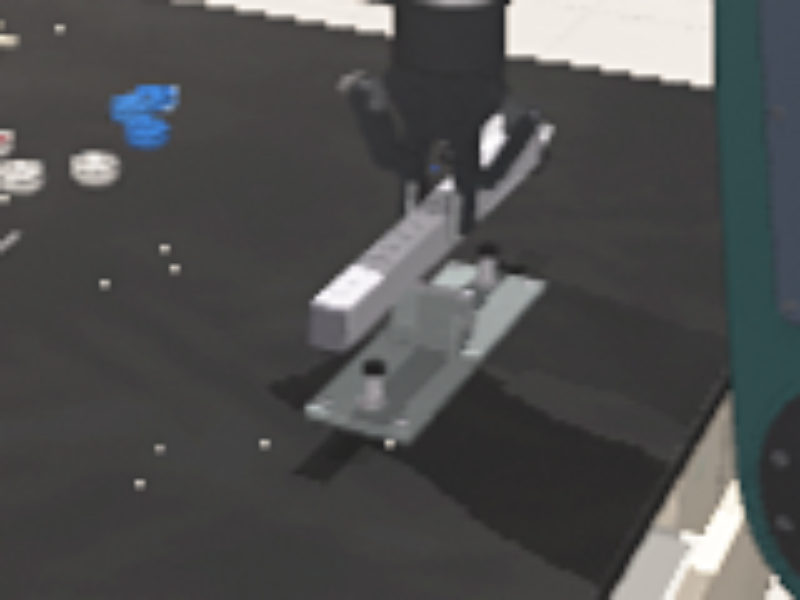

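View pics/w10.png

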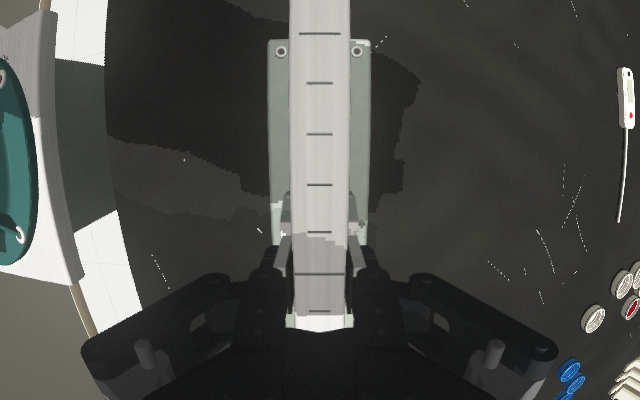

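Aligned and centred over the stand. Lower to ~3 mm above, then creep.

play_rows(
  moves=[-1,0,4,0,-2,0,11,0,-2,0,19,0,-2,0,26,0,-2,0,29,0,-2,0,30,0,-2,0,30,0],
)

```text
time: 24.15
tcp_pos: [0.4408, -0.066, 0.0375]
tcp_rot: [0.0, 0.716, 0.699, 0.0]
force: [-0.4, 0.4, -4.9]
grip_width: 0.0228
```

Run:
```python
from h import *
to(.4407,-.0662,.0335,1.5463)
o,r=state();
F=[]
for i in range(6):
    p,d=viewer.capture('wrist'); q=arm.get_obs(); F.append(np.r_[r.T@q['force'],r.T@q['moment']])
print(np.mean(F,0).round(3))
```

```text
shift mm [-0.2 -0.1  4. ] spin 0.001 alt -3.141 theta 1.5468 tcp [ 0.4408 -0.066   0.0375] q6 1.263 t 24.15
[ 5.700e-02 -3.310e-01  5.141e+00  2.700e-02  7.000e-03 -2.000e-03]
```

play_rows(
  moves=[0,0,0.5,0,0,0,1,0,0,0,1.5,0,0,0,2,0,0,0,2.5,0,0,0,2.5,0],
)

```text
time: 25.2
tcp_pos: [0.4407, -0.0659, 0.0348]
tcp_rot: [-0.0, 0.716, 0.699, -0.0]
force: [0.1, 0.5, -4.4]
grip_width: 0.0226
```

play_rows(
  moves=[0,0,0.3,0,0,0,0.6,0,0,0,0.6,0],
)

```text
time: 25.58
tcp_pos: [0.4407, -0.0659, 0.0343]
tcp_rot: [-0.0, 0.716, 0.699, -0.0]
force: [0.0, 0.4, -5.5]
grip_width: 0.0226
```

play_rows(
  moves=[0,0,0.2,0,0,0,0.4,0,0,0,0.4,0],
)

```text
time: 25.95
tcp_pos: [0.4407, -0.0659, 0.0338]
tcp_rot: [-0.0, 0.716, 0.699, -0.0]
force: [-0.0, -0.7, -5.0]
grip_width: 0.023
```

play_rows(
  moves=[0,0,0.2,0,0,0,0.4,0,0,0,0.4,0],
)

```text
time: 26.32
tcp_pos: [0.4407, -0.0659, 0.0334]
tcp_rot: [-0.0, 0.716, 0.699, -0.0]
force: [-0.4, -0.3, -5.7]
grip_width: 0.0228
```

play_rows(
  moves=[0,0,0.15,0,0,0,0.3,0,0,0,0.3,0],
)

```text
time: 26.7
tcp_pos: [0.4407, -0.0659, 0.0332]
tcp_rot: [0.0, 0.716, 0.699, 0.0]
force: [0.0, -0.3, -5.7]
grip_width: 0.0227
```

play_rows(
  moves=[0,0,0.15,0,0,0,0.3,0,0,0,0.3,0],
)

```text
time: 27.08
tcp_pos: [0.4407, -0.0659, 0.0329]
tcp_rot: [-0.0, 0.716, 0.699, 0.0]
force: [-0.5, 0.1, -4.4]
grip_width: 0.0226
```

play_rows(
  moves=[0,0,0.15,0,0,0,0.3,0,0,0,0.3,0],
)

```text
time: 27.45
tcp_pos: [0.4407, -0.0659, 0.0326]
tcp_rot: [0.0, 0.716, 0.699, 0.0]
force: [-0.6, 0.2, -3.9]
grip_width: 0.023
```

play_rows(
  moves=[0,0,0.1,0,0,0,0.2,0,0,0,0.2,0],
)

```text
time: 27.82
tcp_pos: [0.4407, -0.0659, 0.0326]
tcp_rot: [0.0, 0.716, 0.699, 0.0]
force: [-2.8, 0.7, 3.1]
grip_width: 0.0229
```

play_rows(
  moves=[0,0,0,0],
)

```text
time: 27.95
tcp_pos: [0.4407, -0.0659, 0.0325]
tcp_rot: [0.0, 0.716, 0.699, 0.0]
force: [-1.8, 0.4, 4.7]
grip_width: 0.0228
```

First touch, ~9 N on the ridge. Ease off 0.1 mm, then open.

play_rows(
  moves=[0,0,-0.1,0,0,0,-0.1,0,0,0,-0.1,0],
)

```text
time: 28.32
tcp_pos: [0.4407, -0.0659, 0.0325]
tcp_rot: [0.0, 0.716, 0.699, 0.0]
force: [-2.4, 0.3, 4.2]
grip_width: 0.0226
```

Run:
```python
from h import *
o,r=state();
F=[]
for i in range(10):
    p,d=viewer.capture('wrist'); q=arm.get_obs(); F.append(np.r_[r.T@q['force'],r.T@q['moment']])
print(np.mean(F,0).round(3))
cv2.imwrite('pics/w11.png',p[:,:,::-1])
```

```text
[ 6.860e-01 -2.767e+00 -5.227e+00  5.840e-01  1.740e-01  3.000e-03]
```

play_rows(
  moves=[0,0,-0.1,0,0,0,-0.2,0,0,0,-0.2,0],
)

```text
time: 29.2
tcp_pos: [0.4407, -0.0659, 0.0326]
tcp_rot: [-0.0, 0.716, 0.699, -0.0]
force: [-0.0, 0.6, -1.0]
grip_width: 0.0228
```

Run:
```python
from h import *
o,r=state();
F=[]
for i in range(6):
    p,d=viewer.capture('wrist'); q=arm.get_obs(); F.append(np.r_[r.T@q['force'],r.T@q['moment']])
print(o['tcp_pos'],np.mean(F,0).round(3))
```

```text
[ 0.44070727 -0.06592346  0.03256912] [-0.016 -0.098  2.892  0.058  0.058 -0.029]
```

Lateral load is gone and the ridge bears about half the weight. Open.

play_rows(
  moves=[0,0,0,0,0,0,0,0,0,0,0,0,0,0,0,0,0,0,0,0],
  jaw=0,
)

```text
time: 30.12
tcp_pos: [0.4407, -0.0659, 0.0327]
tcp_rot: [0.0, 0.716, 0.699, 0.0]
force: [-0.1, -0.7, -0.1]
grip_width: 0.0852
```

```bash
python3 - <<'E'
from h import *
p,d=viewer.capture('wrist'); cv2.imwrite('pics/w12.png',p[:,:,::-1])
p,d=viewer.capture('scene'); cv2.imwrite('pics/s12.png',cv2.resize(p[:,:,::-1][150:270,290:450],None,fx=5,fy=5))
E
python3 samp.py 3
```

```text
30.375 [ 0.4407 -0.0659  0.0327] F [ 0.17 -0.11 -0.29] sd [0.48 0.04 0.55] M [ 0.0096  0.0247 -0.0166] sd [0.027 0.026 0.011]
slope dz/dx(tool) -0.0002 n 10254 range 20.809427857005854 114.89499739816215 top z at x=0 0.07915683076248103
```

View pics/s12.png

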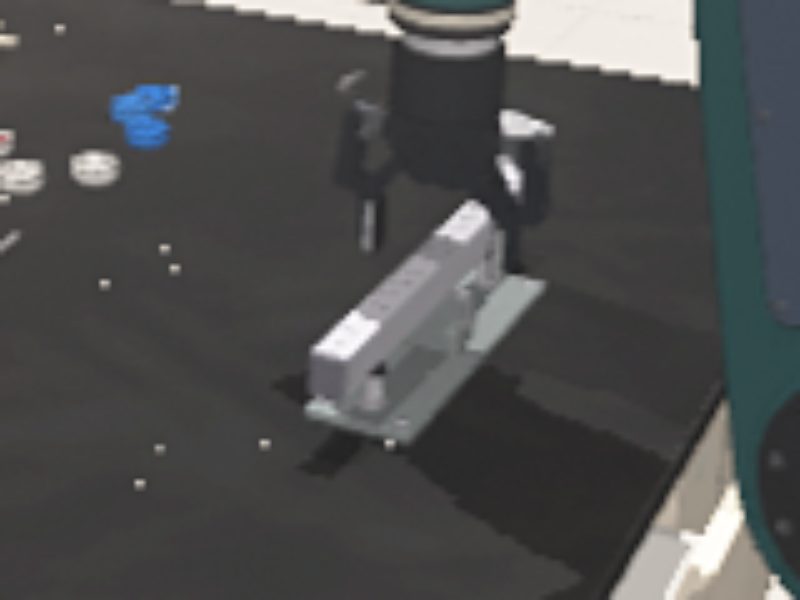

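View pics/w12.png

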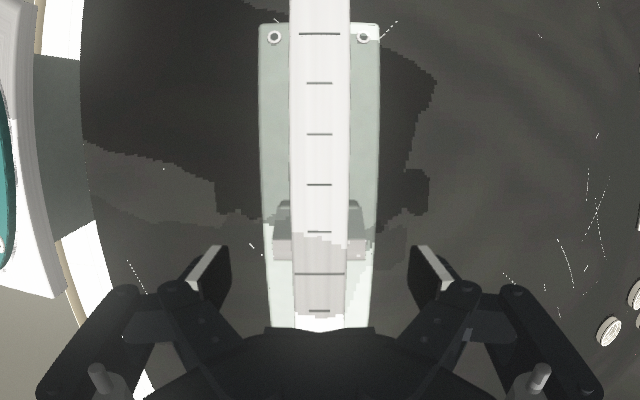

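Released and level (slope −0.0002), both ends clear of the stops. Withdraw straight up and re-check.

play_rows(
  moves=[0,0,-4,0,0,0,-14,0,0,0,-32,0,0,0,-58,0,0,0,-85,0,0,0,-105,0,0,0,-115,0,0,0,-115,0],
)

```text
time: 31.38
tcp_pos: [0.441, -0.066, 0.1481]
tcp_rot: [0.0, 0.716, 0.699, 0.0]
force: [-0.3, 0.1, -0.1]
grip_width: 0.0853
```

play_rows(
  moves=[0,0,0,0,0,0,0,0,0,0,0,0,0,0,0,0],
)

```text
time: 31.88
tcp_pos: [0.4406, -0.0659, 0.1475]
tcp_rot: [-0.0, 0.716, 0.699, -0.0]
force: [0.4, 0.6, -0.3]
grip_width: 0.0855
```

Run:
```python
from h import *
P=viewer.camera_params('wrist');o,r=state()
p,d=viewer.capture('wrist'); cv2.imwrite('pics/w13.png',p[:,:,::-1])
v,u=np.mgrid[:400,:640];x=(u-P['cx'])/P['fx'];y=(v-P['cy'])/P['fy'];a=np.hypot(x,y)+1e-9
c=np.stack([np.tan(a)*x/a,-np.tan(a)*y/a,-np.ones_like(a)],-1)*d[...,None]
W=P['world_to_cam'];w=(c-W[:3,3])@W[:3,:3]
m=(abs(w[...,2]-.08)<.015)&(abs(w[...,0]-.44)<.03)&(d>0)&(v<325)
q=w[m];print('slope',np.polyfit(q[:,1],q[:,2],1).round(4),q[:,1].min(),q[:,1].max())
g=p.min(-1).astype(float)
prof=g[:,314:326].mean(1)
print([ (v,wray(320,v,P,.08).round(4)) for v in range(4,322) if prof[v]==prof[v-3:v+4].min() and prof[v]<prof[v-4:v+5].mean()-8])
p,d=viewer.capture('top'); C=cloud('top',d); m=(abs(C[...,2]-.08)<.02)&(abs(C[...,0]-.44)<.04)&(abs(C[...,1]+.067)<.25)
q=C[m]; print('top',cv2.minAreaRect((q[:,:2]*1000).astype(np.float32)),np.polyfit(q[:,1],q[:,2],1).round(4))
p,d=viewer.capture('scene'); cv2.imwrite('pics/s13.png',cv2.resize(p[:,:,::-1][130:280,270:470],None,fx=4,fy=4))
```

```text
slope [-0.0003  0.0791] -0.18490381364818934 0.0954533759990195
[(24, array([0.4436, 0.0739, 0.08  ])), (48, array([0.4431, 0.0543, 0.08  ])), (74, array([0.4426, 0.034 , 0.08  ])), (100, array([0.4421, 0.0141, 0.08  ])), (127, array([ 0.4416, -0.0064,  0.08  ])), (152, array([ 0.4411, -0.0254,  0.08  ])), (178, array([ 0.4406, -0.0456,  0.08  ])), (203, array([ 0.4402, -0.0656,  0.08  ])), (213, array([ 0.44  , -0.0738,  0.08  ])), (227, array([ 0.4397, -0.0856,  0.08  ])), (249, array([ 0.4392, -0.105 ,  0.08  ])), (270, array([ 0.4388, -0.1248,  0.08  ])), (291, array([ 0.4383, -0.146 ,  0.08  ])), (309, array([ 0.4378, -0.1656,  0.08  ]))]
top ((443.9362487792969, 43.45532989501953), (139.4908447265625, 24.0308895111084), 88.63982391357422) [-0.0041  0.0796]
```

View pics/s13.png

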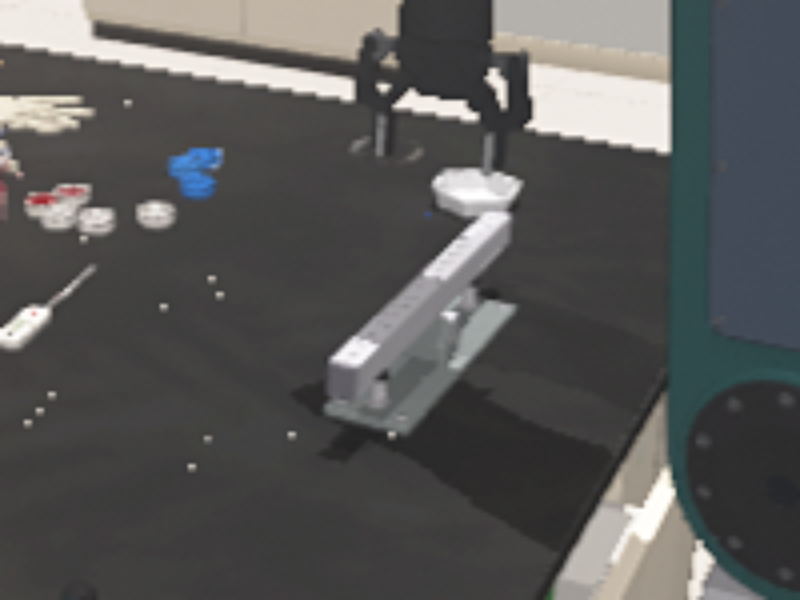

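View pics/w13.png

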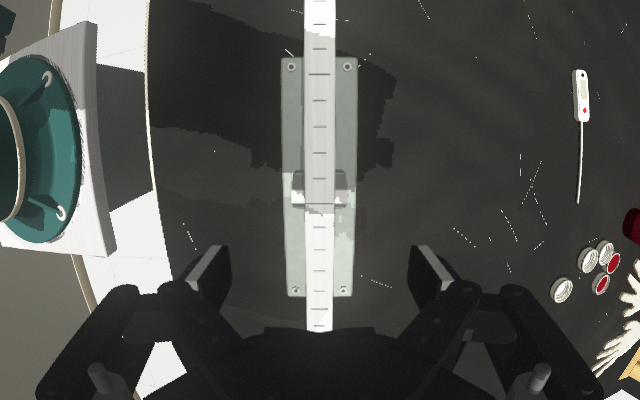

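The bar stands level on the ridge with the gripper well clear. Its mid line at row 203 lies at y=−0.0656, with the ridge at −0.067. Handing in.

Run:
```python
from rig import job
print(job.close_job())
```

```text
the job is handed in; nothing more can be done
None
```

The bar is balanced on the ridge, and I handed the job in at about 32 s of the 64 s allowed.

**Finding the balance point:** I lifted the bar at its middle and then 40 mm off-centre. From the wrist moment, the balance point is within about 1–2 mm of the middle. The bar weighs about 5.2 N, or 0.53 kg. A third lift at the final grip agreed to within about 2 mm.

**Laying it on the stand:** I carried it over the stand, lowered it to the first touch at about 9 N on the ridge, eased off, let go and withdrew straight up.

**Last checks:**
- **Level:** the wrist depth slope was −0.0003 after I withdrew; a bar resting on a stop would show about 0.1.
- **Position:** the bar's mid line is at y = −0.0656, against about −0.067 for the ridge. The stops looked clear.
- **Top camera:** it saw only part of the bar and gave a noisier slope of −0.004, still level.
- **Bystanders:** I saw no sign of the dish or thermometer having moved in the pictures, but I did not measure them again. I did not check the torch or bottle at the end.

**What disagreed:** the pad tips sit about 32 mm farther back than the stated tool geometry. My first grasp therefore closed on air above the bar without touching it, and I corrected the height from the wrist depth.

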